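Hook out the manifold's dump slide

ROBOT

A 6-joint arm with a two-finger parallel gripper is mounted at the origin on the work surface. World frame = base frame: x ahead of the robot, y to its left, z up, the work surface at z = 0. Lengths are in m, angles in rad, forces in N, time in s.
With the tool pointing down it reaches from about 0.425 to 1.125 m from the base axis. Payload 14.9 kg.
Tool frame: the origin (TCP) lies on the centre line of the jaws, within the pads' length; the fingertips stand 22 mm ahead of it and the grasp point (between the pads) lies 3 mm ahead of it (bot.tip_extent is the distance from the TCP to the fingertips, in m); z points along the fingers, y is the line along which they close (so a half turn about z gives the same grasp; the last joint's range is limited). The gripper opens to 91 mm and grips with 3 to 60 N. Pads are 32 mm wide; open, the fingers measure 118 mm over their backs; the gripper's body (76 mm by 178 mm) begins 60 mm behind the grasp point.
Start: joints at [-1.278, 0.379, 1.734, -0, 1.028, -0.033], TCP at [0.224, -0.663, 0.236] pointing down, gripper open.
Joint ranges: [-2.77, 2.77], [-0.74, 2.19], [0, 2.66], [-1.06, 4.2], [0.31, 2.87], [-3.08, 3.08]. Speed limits (rad/s): [1.89, 1.89, 2.39, 3.14, 3.14, 3.14].

INTERFACE

Orientations are given as a unit quaternion [x, y, z, w].
In Python, from plant import get_obs, eyes, workorder, bot gives the robot as it stands. The module is installed in compiled form; this text tells all that it offers.
- The arm moves only by the tool servo_tool, never from a script. Its argument "moves" is a list that holds one entry, the list of rows, each a list of 5 numbers: the opening, from 0 (shut) to 1 (fully open), then the shift along the tool's x, y, z in cm, then the turn about the tool's z in degrees. In form: [[[claw, tx, ty, tz, spin], ...]]. A call has 1 to 12 rows; each row is the pose to reach, as a shift and turn from the pose commanded when the call began, along the tool's axes at that moment; what a row does not reach only later rows make up. A row lasts 1/8 s, in which the tool goes at most 62.5 mm and 10.7 degrees, less where a joint would pass 70% of its speed; a pose out of reach is approached as far as the arm can. A call with a gripper value outside its range is refused whole. The fingers move at their own pace and stop on an object; "newtons" is the grip in N (left out, the last holds). Time passes only in rows, so rows that repeat a pose let the fingers close. It gives the time, the measured TCP pose, the force, the opening and the grip force at its end, in the units of the state.
- get_obs(): the state, without advancing time (a new reading comes with each control period).
- eyes.read_camera(name): name is "scene" or "side" or "wrist"; returns (picture, depth): 420x560x3 uint8, red, green, blue; 420x560 float32, m along the optical axis (not along the pixel's ray), 0 where there is no reading.
- eyes.get_calibration(name): a dict with "fov_y" (degrees; the focal length in pixels is half the picture's height over the tangent of half this angle, whatever the lens; pixels are square), "cx", "cy" (the principal point, pixels), "dist_coeffs" ([k1, k2, p1, p2, k3] as OpenCV has them; the pictures are not rectified), "camera_from_world" (4x4, takes a point from world to camera coordinates). Camera axes: x right, y up, looking along -z (the intrinsics and any distortion apply to the point x, -y, -z); pixel columns grow to the right and rows downward; lengths in m; the calibration is good to about 2 mm. A picture is of the moment at which its call begins: read the wrist's pose just before it. get_calibration takes no time and is no camera call; for the wrist camera it gives the pose at the moment of the call.
- workorder.close_job(): hands the job in; it is judged then, once.
Trained networks look in the newest picture that a camera, given by its name, has taken for a name from the list of things; names that differ only in an ending like _2 or _b are one class to them, and where a whole thing is asked for, a point or a joint stands for the part that bears it (a point fixed in the world has none). Each returns a list of dicts, best first, with "score" (0 to 1); they miss things now and then, are a little off and sometimes report something else, mostly with a low value. They report only what shows in the picture. A call takes as long as a camera call. They do not tell look-alikes from the thing itself.
- eyes.find_in(query, camera): "extent" ([left, top, right, bottom] in pixels, round what is visible of it).
- eyes.regions_of(query, camera): "mask" (420x560 bool, what is visible of it) and "extent" ([left, top, right, bottom] in pixels, round what is visible of it).
The state is a dict: "time": time; "joint_pos": joint angles; "joint_vel": joint speeds; "joint_efforts": joint torques, N m; "position": TCP position; "orientation": TCP orientation; "force": force on the tool from outside, world axes, zero at the start; "ft_torque": the same for the moment, N m; "finger_gap": finger opening in m; "grip_force": force on a finger pad.
Only numpy, scipy, OpenCV 4.12 (cv2) and the standard library are available. Lean on these libraries where they do the work, as an engineer would, in place of code of your own. Each camera call takes 0.05 s, during which the arm holds its last target. There are 200 camera calls.

TASK

Take the hooked rod from the cork mat, reach it under the overhanging plate of the test manifold, feel for the hidden eye of the dump slide, catch it from below and gently draw the slide fully out to its stop. Then unhook it and stand the hook tool back upright on the mat, with its foot wholly on the mat. Keep the gripper and arm off the manifold, do not force anything (no more than 20 N between hook and manifold), and leave the other parts on the bench where they are.

Things in the scene. Friction and masses are not known exactly. Their poses are not given: they have to be found in the camera images.
- hook: Hook tool, about 0.25 kg, standing on the mat. Origin: centre of its foot's underside; x along the rod towards the tip, z up. Dark steel foot 56 (x) x 44 (y) x 10 mm; on it a black plastic grip post 22 x 22 mm from 10 to 85 mm height, to be grasped from above (e.g. at 60 mm). A 6 mm round steel rod runs along +x from the post, its axis 16 mm above the origin.
- hook_tip (a point): End of the hook tool: at x = 140 mm (y = 0) of the tool the rod turns straight up as the hook tip, 6 mm in diameter. This point is the top of the tip, 36 mm above the tool's origin and 17 mm above the rod's upper side.
- manifold: Test manifold fixed on the bench; origin at bench level, x = -60 mm is its open front, facing the robot, z up. Bay: base plate top at 12 mm height, ledge's underside at 84 mm (top 94), inner cheek faces at y = +-79 mm (outer +-91 (plate's sides +-95)), rear wall at x = 68 mm. On it a valve block from x = 2 mm back, to 134 mm, gauge to 192 mm. The bay is empty but for the eye, slide and cassette.
- ledge_edge (a point): Middle of the lower front edge of the overhanging plate: x = -60, y = 0, z = 84 mm of the manifold. In the bay behind it hangs the dump slide in a cassette clamped up to 34 mm to either side of the middle (y = -34 to +34 mm): the eye's sideways place is not measured, it must be felt. The cassette (56 mm wide, from x = 0 back, 40 to 80 mm high) does not give sideways.
- eye_line (a point): Where the eye's front bar would be with the slide fully in and the cassette mid-way: x = -30, y = 0, z = 60 mm of the manifold (fixed). The eye is a level D loop of 7 mm round bar (56.5 to 63.5 mm high), outer width 26 mm (y), its hole open up and down, 12 mm wide (y), 18 mm deep (x), middle 12.5 mm behind the front bar's axis; the slide's end, 26 mm wide, 51 to 69 mm high, closes it behind.
- dump_slide (a joint): How far the dump slide is drawn out (m): 0 = fully in, 0.05 = fully out at its hard stop; eye and slide move along the manifold's -x. It needs about 5 N to move and stays where it is left. Starts between 0 and 0.008.
- mat: Cork mat 260 (x) x 170 (y) x 3 mm thick, fixed on the bench; origin at the centre of its underside.
- silencer: Black plastic silencer standing on the mat near a corner, 22 mm across, 46 mm tall; origin at the centre of its underside. Leave alone.
- check_valve: Brass check valve lying beside the manifold, 62 x 26 x 26 mm; origin at the centre of its underside. Leave alone.
- guided_cylinder: Aluminium guided cylinder, about 140 x 66 x 40 mm, lying left on the bench; origin at the underside of its housing. Leave alone.
- mounting_plate: Steel mounting plate with four holes, 100 x 70 x 8 mm, flat on the bench; origin at the centre of its underside. Leave alone.
- seal_ring: Steel ring lying left near the robot, 44 mm across, 6 mm high; origin at the centre of its underside. Leave alone.
- spanner: Steel spanner, 180 mm long, lying on the right of the bench beyond the mat; origin on its underside. Leave alone.
Mind the look-alikes: they are no part of the job. What is shaped like the hook but purple is not meant. There is more than one size of the manifold; the job needs the larger.

How it is judged:
By the outcome, as a careful person would: the job done as asked, in the order asked, and still so for the second after the job is handed in, with the robot touching nothing.
It also fails if it takes over 67 s, if anything falls off the work surface, if the arm or the gripper's body presses on something with over 40 N, if the wrist force passes 120 N, or if a joint passes its speed limit or range.

## Working session

There is one attempt and no reset: what is moved stays moved. The work goes in short steps, Python scripts to look and compute and a tool call to move; the robot and the scene stay as the last step left them, time stands still between calls to the robot, and variables do not carry over. Pictures are saved under pics/ and viewed, at most 10 in all, crops included, and the job is handed in when it is done.

Besides the shell and the picture viewer there is one more tool, called after "Request:" as name([rows], argument=value, ...), one row to a line, values as JSON. servo_tool: Moves the arm, as the interface text tells. Its arguments: {"type":"object","properties":{"moves":{"type":"array"},"newtons":{"type":"number"}},"required":["moves"]}

```bash
mkdir -p pics
cat > h.py <<'E'
import numpy as np, cv2
from plant import get_obs, eyes, workorder, bot
def K(c):
    f=210/np.tan(np.radians(c['fov_y'])/2)
    return np.array([[f,0,c['cx']],[0,f,c['cy']],[0,0,1.]]), np.array(c['dist_coeffs'],float)
def cloud(cal,depth):
    k,d=K(cal); v,u=np.mgrid[0:420,0:560]
    n=cv2.undistortPoints(np.stack([u,v],-1).reshape(-1,1,2).astype(np.float64),k,d).reshape(420,560,2)
    P=np.stack([n[...,0]*depth,-n[...,1]*depth,-depth],-1)
    T=np.linalg.inv(cal['camera_from_world'])
    W=P@T[:3,:3].T+T[:3,3]; W[depth<=0]=np.nan
    return W
def proj(cal,pts):
    k,d=K(cal); T=cal['camera_from_world']; p=np.atleast_2d(pts)@T[:3,:3].T+T[:3,3]
    p=p*[1,-1,-1]
    return cv2.projectPoints(p,np.zeros(3),np.zeros(3),k,d)[0].reshape(-1,2)
def look(name):
    cal=eyes.get_calibration(name); im,de=eyes.read_camera(name)
    return cal,im,cloud(cal,de)
E
python3 - <<'E'
from h import *
s=get_obs(); print(s['time'],s['position'],s['orientation'],s['force'],s['finger_gap'])
ims=[]
for n in ['scene','side']:
    cal,im,W=look(n); ims.append(im); np.savez(f'{n}.npz',im=im,W=W)
    cv2.imwrite(f'pics/{n}0.png',im[...,::-1])
    for q in ['hook','manifold','mat','dump_slide','silencer','check_valve']:
        for r in eyes.regions_of(q,n):
            m=r['mask']; p=W[m]; print(n,q,round(r['score'],2),np.round(r['extent']),np.round(np.nanmedian(p,0),3),np.round(np.nanpercentile(p,2,axis=0),3),np.round(np.nanpercentile(p,98,axis=0),3), np.median(im[m],0))
E
```

```text
0.0 [ 0.22392691 -0.66283521  0.23530172] [ 9.86763605e-01  1.62164409e-01 -6.35979452e-05 -5.36561628e-04] [0.05566578 0.17831879 0.03545246] 0.09140481437102456
scene hook 0.87 [284.  85. 302. 134.] [ 0.246 -0.383  0.018] [ 0.206 -0.432 -0.001] [ 0.333 -0.291  0.084] [104.5  57.  124. ]
scene hook 0.62 [209. 131. 263. 165.] [ 0.466 -0.294  0.023] [ 0.434 -0.337  0.002] [ 0.497 -0.279  0.089] [55. 53. 48.]
scene manifold 0.89 [206. 249. 302. 348.] [0.718 0.159 0.097] [0.633 0.046 0.009] [0.784 0.233 0.188] [143. 146. 152.]
scene manifold 0.89 [320. 271. 385. 342.] [0.535 0.285 0.07 ] [0.467 0.211 0.007] [0.568 0.341 0.133] [143. 146. 151.]
scene mat 0.7 [180. 129. 283. 198.] [ 0.548 -0.296  0.003] [ 0.408 -0.389 -0.002] [ 0.66  -0.222  0.018] [150. 117.  84.]
scene silencer 0.45 [196. 148. 204. 159.] [ 0.61  -0.367  0.03 ] [ 0.597 -0.381  0.006] [ 0.619 -0.36   0.051] [24. 23. 20.]
scene check_valve 0.51 [283. 333. 304. 358.] [0.691 0.278 0.024] [0.676 0.247 0.006] [0.703 0.307 0.03 ] [160. 132.  69.]
side hook 0.72 [292. 299. 313. 366.] [ 0.232 -0.397  0.015] [ 0.208 -0.421 -0.   ] [ 0.317 -0.308  0.086] [187.  111.5 228. ]
side hook 0.56 [328. 254. 376. 288.] [ 0.452 -0.311  0.022] [ 0.431 -0.325  0.005] [ 0.585 -0.284  0.089] [65. 66. 66.]
side manifold 0.62 [257. 142. 321. 210.] [0.695 0.117 0.093] [0.627 0.036 0.005] [0.78  0.214 0.179] [148. 151. 153.]
side manifold 0.61 [203. 164. 247. 209.] [0.506 0.253 0.066] [0.463 0.206 0.004] [0.559 0.333 0.124] [149. 153. 154.]
side mat 0.66 [302. 239. 408. 310.] [ 0.518 -0.321  0.003] [ 0.403 -0.391  0.   ] [ 0.654 -0.222  0.023] [238. 213. 164.]
side dump_slide 0.22 [390. 255. 396. 275.] [ 0.6   -0.379  0.029] [ 0.595 -0.384  0.006] [ 0.612 -0.368  0.05 ] [34. 36. 37.]
side silencer 0.54 [385. 255. 396. 274.] [ 0.601 -0.377  0.027] [ 0.595 -0.385  0.002] [ 0.638 -0.356  0.05 ] [36. 38. 40.]
```

Run:
```python
from h import *
im=cv2.imread('pics/scene0.png'); cv2.imwrite('pics/a1.png',cv2.resize(im[70:370,160:420],None,fx=2,fy=2,interpolation=cv2.INTER_CUBIC))
im=cv2.imread('pics/side0.png'); a=cv2.resize(im[130:330,200:430],None,fx=3,fy=3,interpolation=cv2.INTER_CUBIC);cv2.imwrite('pics/a2.png',a)
```

```text
(no output)
```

View pics/a1.png

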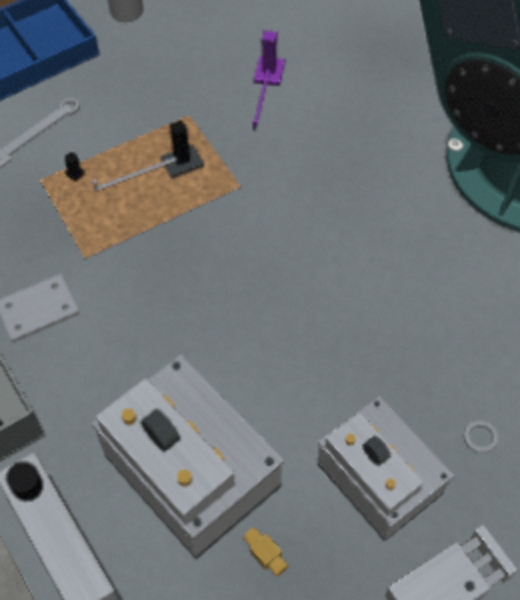

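View pics/a2.png

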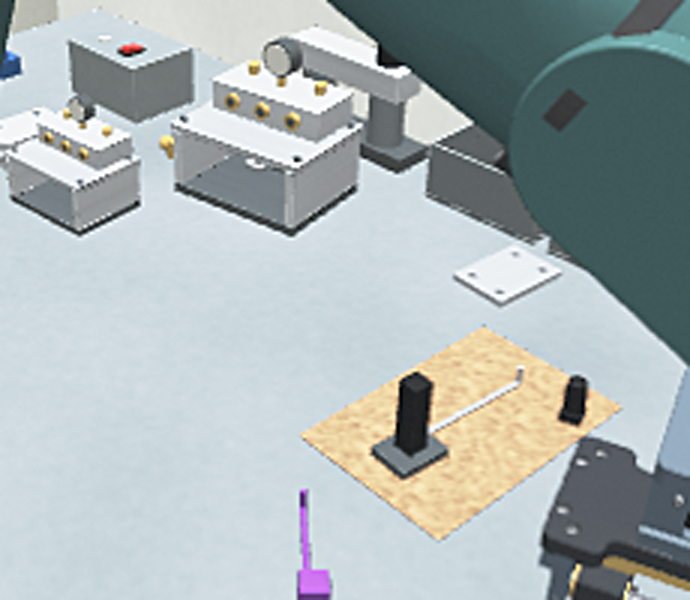

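The real hook is the black one at scene px (236,148); the purple look-alike is at (293,110). The larger manifold is at (254,298) and the smaller one at (352,306). The silencer is at (197,153). In the side view, something light shows in the bay near px (285,184), which is probably the eye.

Run:
```python
from h import *
for n,box in [('scene',(206,249,302,348)),('side',(257,142,321,210))]:
    z=np.load(n+'.npz'); W=z['W']
    sub=W[box[1]:box[3]+1,box[0]:box[2]+1].reshape(-1,3)
    p=sub[(abs(sub[:,2]-.094)<.006)]
    r=cv2.minAreaRect((p[:,:2]*1000).astype(np.float32)); print(n,'plate',len(p),r,np.median(p[:,2])); print(cv2.boxPoints(r))
    p=sub[(abs(sub[:,2]-.134)<.006)]
    r=cv2.minAreaRect((p[:,:2]*1000).astype(np.float32)); print(n,'block',len(p),r,cv2.boxPoints(r).round().tolist())
    # mat
    im=z['im'].astype(int); m=(im[...,0]-im[...,2]>35)&(abs(W[...,2]-.003)<.006)&(W[...,0]>.36)&(W[...,0]<.7)&(W[...,1]<-.2)&(W[...,1]>-.42)
    p=W[m]; r=cv2.minAreaRect((p[:,:2]*1000).astype(np.float32)); print(n,'mat',m.sum(),r,cv2.boxPoints(r).round().tolist())
    # hook: post top, tip
    reg=(W[...,0]>.40)&(W[...,0]<.585)&(W[...,1]<-.25)&(W[...,1]>-.36)
    p=W[reg&(W[...,2]>.05)]; print('post',len(p),np.median(p,0),p.min(0),p.max(0))
    p=W[reg&(W[...,2]>.08)]; print('post top',len(p),np.mean(p,0))
    p=W[reg&(W[...,2]>.012)&(W[...,2]<.045)&(np.hypot(W[...,0]-.455,W[...,1]+.305)>.045)]; print('rod',np.round(p[np.argsort(p[:,0])][::4],3).tolist())
```

```text
scene plate 2016 ((706.74951171875, 134.12330627441406), (141.1260528564453, 192.3076171875), 8.448183059692383) 0.09474317160476375
[[622.82574  218.867   ]
 [651.07855   28.646088]
 [790.6733    49.37961 ]
 [762.4205   239.60052 ]]
scene block 1821 ((784.1978759765625, 143.5890350341797), (177.85406494140625, 164.76727294921875), 5.294135570526123) [[688.0, 217.0], [703.0, 53.0], [880.0, 70.0], [865.0, 234.0]]
scene mat 3100 ((532.0123901367188, -307.26007080078125), (175.46620178222656, 260.47772216796875), 86.8641357421875) [[397.0, -388.0], [657.0, -402.0], [667.0, -227.0], [407.0, -213.0]]
post 115 [ 0.46286309 -0.29554773  0.07877668] [ 0.44958177 -0.31434595  0.05157113] [ 0.47237439 -0.28894183  0.09094755]
post top 55 [ 0.46127936 -0.3011375   0.08667586]
rod [[0.417, -0.252, 0.013], [0.505, -0.306, 0.019], [0.51, -0.307, 0.021], [0.517, -0.308, 0.019], [0.523, -0.309, 0.018], [0.53, -0.309, 0.023], [0.535, -0.312, 0.024], [0.541, -0.315, 0.019], [0.551, -0.309, 0.023], [0.555, -0.314, 0.021], [0.562, -0.314, 0.021], [0.567, -0.318, 0.021], [0.574, -0.318, 0.02], [0.582, -0
[... 422 characters left out ...]
5.0]]
side mat 3110 ((533.6868286132812, -305.01995849609375), (175.3779296875, 264.10321044921875), 87.05945587158203) [[397.0, -386.0], [661.0, -399.0], [670.0, -224.0], [406.0, -211.0]]
post 172 [ 0.45071095 -0.30754146  0.07562409] [ 0.44542954 -0.31484459  0.05047086] [ 0.46956274 -0.29015578  0.09045303]
post top 70 [ 0.45609382 -0.30440424  0.08650038]
rod [[0.501, -0.311, 0.021], [0.507, -0.306, 0.021], [0.512, -0.312, 0.022], [0.518, -0.312, 0.018], [0.524, -0.314, 0.02], [0.532, -0.311, 0.021], [0.538, -0.314, 0.018], [0.543, -0.313, 0.022], [0.549, -0.315, 0.02], [0.557, -0.316, 0.023], [0.565, -0.314, 0.021], [0.569, -0.321, 0.023], [0.577, -0.316, 0.019], [0.583, -0.318, 0.024]]
```

Request:
servo_tool([
  [[1,33.8,-26.7,0,24.7],[1,33.8,-26.7,0,24.7],[1,33.8,-26.7,0,24.7],[1,33.8,-26.7,0,24.7],[1,33.8,-26.7,0,24.7],[1,33.8,-26.7,0,24.7],[1,33.8,-26.7,0,24.7],[1,33.8,-26.7,0,24.7],[1,33.8,-26.7,0,24.7],[1,33.8,-26.7,0,24.7]],
], newtons=30)

```text
time: 1.95
position: [0.4583, -0.303, 0.2359]
orientation: [0.999, -0.053, -0.0, 0.0]
force: [-0.3, -0.4, 0.0]
finger_gap: 0.091
grip_force: 0.0
```

Run:
```python
from h import *
from scipy.spatial.transform import Rotation as R
s=get_obs(); print(s['time'],s['position'],R.from_quat(s['orientation']).as_matrix().round(3).tolist(),s['joint_pos'])
cal,im,W=look('wrist'); np.savez('w1.npz',im=im,W=W)
T=np.linalg.inv(cal['camera_from_world']); print(T.round(3).tolist())
cv2.imwrite('pics/w1.png',im[...,::-1])
reg=(W[...,0]>.40)&(W[...,0]<.62)&(W[...,1]<-.25)&(W[...,1]>-.36)
p=W[reg&(abs(W[...,2]-.088)<.008)]; r=cv2.minAreaRect((p[:,:2]*1000).astype(np.float32)); print('post top',len(p),r,np.median(p,0))
p=W[reg&(abs(W[...,2]-.013)<.004)&(np.hypot(W[...,0]-.455,W[...,1]+.305)<.05)]; r=cv2.minAreaRect((p[:,:2]*1000).astype(np.float32)); print('foot',len(p),r)
p=W[reg&(W[...,2]>.014)&(W[...,2]<.03)&(W[...,0]>.49)&(W[...,0]<.585)]
if len(p): print('rod',len(p),np.polyfit(p[:,0],p[:,1],1),cv2.fitLine(p[:,:2].astype(np.float32),cv2.DIST_HUBER,0,.01,.01).ravel())
p=W[reg&(W[...,2]>.03)&(W[...,2]<.05)&(W[...,0]>.56)]; print('tip',len(p),np.median(p,0) if len(p) else 0)
```

```text
1.95 [ 0.45831606 -0.30296664  0.23593662] [[0.994, -0.106, -0.0], [-0.106, -0.994, -0.0], [-0.0, 0.0, -1.0]] [-6.26491353e-01  1.42496918e-01  2.03985078e+00 -8.24234628e-05
  9.59214555e-01  1.05094800e+00]
[[-0.106, 0.962, 0.253, 0.53], [-0.994, -0.103, -0.027, -0.31], [0.0, -0.254, 0.967, 0.386], [0.0, 0.0, 0.0, 1.0]]
post top 565 ((458.7179870605469, -301.3687438964844), (21.477554321289062, 22.11899185180664), 83.4366683959961) [ 0.45981227 -0.30116019  0.08867689]
foot 1011 ((458.9527587890625, -301.3536376953125), (43.50530242919922, 55.456539154052734), 82.56574249267578)
rod 523 [-0.12736701 -0.24271483] [ 0.9919225  -0.12684533  0.53926903 -0.3113999 ]
tip 39 [ 0.59638971 -0.31932861  0.03871936]
```

View pics/w1.png

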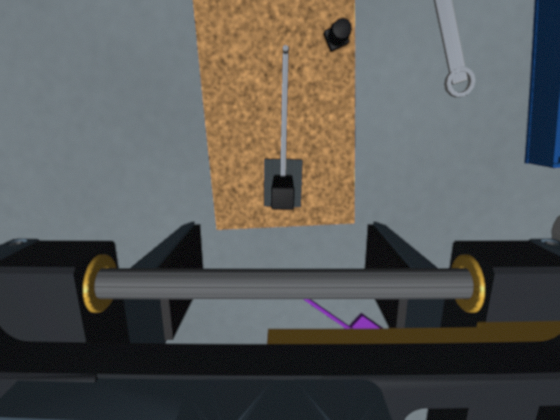

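The close view shows the black hook on the cork mat (post at px (283,190), tip at (285,48)), with the purple one off at the bottom edge. So this is the right one. Its foot is at (0.459, -0.301) with a yaw of -7.3°, and its sizes match the description.

Request:
servo_tool([
  [[1,0,-0.16,5,1.2],[1,0,-0.16,10,1.2],[1,0,-0.16,15,1.2],[1,0,-0.16,17,1.2],[1,0,-0.16,17,1.2],[0.2,0,-0.16,17,1.2],[0.1,0,-0.16,17,1.2],[0.1,0,-0.16,17,1.2],[0.1,0,-0.16,17,1.2],[0.1,0,-0.16,17,1.2]],
], newtons=40)

```text
time: 3.25
position: [0.459, -0.3005, 0.0661]
orientation: [0.998, -0.063, 0.0, 0.0]
force: [1.0, 0.1, 0.4]
finger_gap: 0.0443
grip_force: 0.0
```

Run:
```python
from h import *
s=get_obs(); print(s['time'],s['position'],s['orientation'],s['joint_pos'],s['finger_gap'],s['grip_force'],s['force'],s['ft_torque'])
# manifold: refine and look into bay from side cloud
cal=eyes.get_calibration('side'); 
z=np.load('side.npz');W=z['W'];im=z['im']
a=np.radians(8.4);O=np.array([.696,.1328])
d=W[...,:2]-O; X=d@[np.cos(a),np.sin(a)]; Y=d@[-np.sin(a),np.cos(a)]; Z=W[...,2]
m=(X>-70)&(X>-.1)&(X<.05)&(abs(Y)<.078)&(Z>.03)&(Z<.08)
v,u=np.nonzero(m); 
for i in range(0,len(u),max(1,len(u)//60)): print(u[i],v[i],np.round([X[v[i],u[i]]*1e3,Y[v[i],u[i]]*1e3,Z[v[i],u[i]]*1e3]).astype(int),im[v[i],u[i]])
```

```text
3.25 [ 0.45902823 -0.30047816  0.06610403] [ 9.98008755e-01 -6.30754631e-02  9.01323305e-05  5.95575388e-05] [-6.22079386e-01  4.13622706e-01  2.08942504e+00 -9.04744936e-06
  6.38328913e-01  1.07495893e+00] 0.044320899621527014 0.0 [1.02409211 0.11745707 0.37680577] [0.04665133 0.04363278 0.00266913]
263 175 [-45  75  77] [144 145 148]
263 176 [-42  77  71] [148 151 154]
260 177 [-60  77  74] [154 158 161]
264 177 [-38  76  66] [150 154 155]
268 177 [-13  78  55] [123 127 127]
269 178 [-10  76  51] [145 149 151]
261 179 [-56  75  65] [147 151 152]
262 179 [-50  76  62] [147 150 151]
270 179 [-4 76 44] [147 150 151]
272 179 [ 8 76 39] [142 144 146]
261 180 [-54  78  59] [147 149 151]
262 180 [-48  78  57] [148 150 153]
268 180 [-16  76  45] [147 150 150]
271 180 [ 4 78 36] [147 149 151]
260 181 [-60  78  57] [158 162 163]
264 181 [-39  76  50] [147 150 151]
260 182 [-61  76  54] [156 158 161]
262 182 [-48  78  49] [147 152 153]
263 182 [-44  77  47] [147 150 153]
265 182 [-33  77  42] [147 151 151]
268 182 [-16  76  36] [147 150 151]
260 183 [-61  77  50] [159 161 164]
266 183 [-26  
[... 314 characters left out ...]
184 [-35 -15  65] [218 227 237]
286 184 [ 5  7 41] [123 129 137]
287 184 [-28 -23  65] [175 182 193]
262 185 [-49  78  36] [148 150 152]
283 185 [-37 -12  61] [129 132 134]
284 185 [-36 -15  62] [206 208 209]
285 185 [-34 -18  61] [255 255 255]
286 185 [-37 -26  66] [255 255 255]
287 185 [-35 -28  65] [255 255 255]
288 185 [-31 -30  64] [148 150 152]
289 185 [-18 -25  57] [105 108 109]
290 185 [-13 -25  55] [142 145 146]
260 186 [-61  77  38] [160 163 166]
285 186 [-38 -21  60] [107 111 111]
286 186 [-38 -26  62] [115 120 121]
287 186 [-31 -25  59] [105 112 115]
291 186 [  5 -16  40] [65 70 70]
292 186 [  4 -22  43] [67 70 70]
293 186 [  5 -25  43] [81 84 85]
294 187 [ -1 -34  45] [95 98 99]
```

Request:
servo_tool([
  [[0.1,0,0,0,0],[0.1,0,0,0,0],[0.1,0,0,0,0],[0.1,0,0,0,0],[0.1,0,0,0,0],[0.1,0,0,0,0]],
])

```text
time: 4.0
position: [0.4589, -0.3004, 0.0659]
orientation: [0.998, -0.063, -0.0, -0.0]
force: [0.7, -0.9, -2.1]
finger_gap: 0.0217
grip_force: 40.0
```

Run:
```python
from h import *
s=get_obs(); print(s['time'],s['position'],s['finger_gap'],s['grip_force'],s['force'])
cal=eyes.get_calibration('side'); D=[];I=[]
for i in range(5):
    im,de=eyes.read_camera('side'); D.append(cloud(cal,de)); I.append(im)
W=np.nanmedian(D,0); im=np.mean(I,0).astype(np.uint8); np.savez('side2.npz',W=W,im=im)
cv2.imwrite('pics/bay.png',cv2.resize(im[150:225,250:330,::-1],None,fx=9,fy=8,interpolation=cv2.INTER_CUBIC)[:600])
a=np.radians(8.4);O=np.array([.696,.1328])
d=W[...,:2]-O; X=d@[np.cos(a),np.sin(a)]; Y=d@[-np.sin(a),np.cos(a)]; Z=W[...,2]
m=(X>-.058)&(X<.05)&(abs(Y)<.07)&(Z>.03)&(Z<.08)
v,u=np.nonzero(m)
for j,i in zip(v,u): print(i,j,np.round([X[j,i]*1e3,Y[j,i]*1e3,Z[j,i]*1e3]).astype(int),im[j,i,1])
k=[[-60,0,84],[-60,79,84],[-60,-79,84],[-60,79,12],[-60,-79,12],[-30,0,60],[-60,95,94],[-60,-95,94],[2,95,94]]
k=np.array(k)/1e3; w=np.c_[k[:,:2]@np.array([[np.cos(a),np.sin(a)],[-np.sin(a),np.cos(a)]])+O,k[:,2]]
print(proj(cal,w).round(1).tolist())
```

```text
4.0 [ 0.45891809 -0.30041859  0.06587189] 0.021743799169841975 39.9996417760849 [ 0.69976502 -0.89142673 -2.08653829]
283 183 [-29  -6  64] 247
284 183 [-27  -9  64] 202
285 183 [-21  -8  61] 108
282 184 [-34  -5  61] 164
283 184 [-34  -9  63] 249
284 184 [-33 -13  64] 193
286 184 [ 2  4 44] 109
287 184 [-28 -23  65] 155
283 185 [-36 -11  60] 111
284 185 [-37 -16  62] 177
285 185 [-37 -21  64] 249
286 185 [-35 -24  64] 252
287 185 [-32 -26  63] 234
288 185 [-28 -27  62] 128
289 185 [-20 -26  58] 91
290 185 [-15 -26  56] 123
285 186 [-35 -19  58] 93
286 186 [-36 -24  61] 101
287 186 [-33 -27  60] 95
291 186 [  1 -19  43] 59
292 186 [  6 -21  42] 60
293 186 [  1 -29  46] 72
294 187 [  1 -33  43] 82
[[276.4, 180.6], [259.4, 174.5], [294.4, 187.2], [260.0, 191.8], [294.0, 205.2], [281.6, 183.5], [256.0, 170.8], [298.3, 186.0], [266.9, 165.1]]
```

View pics/bay.png

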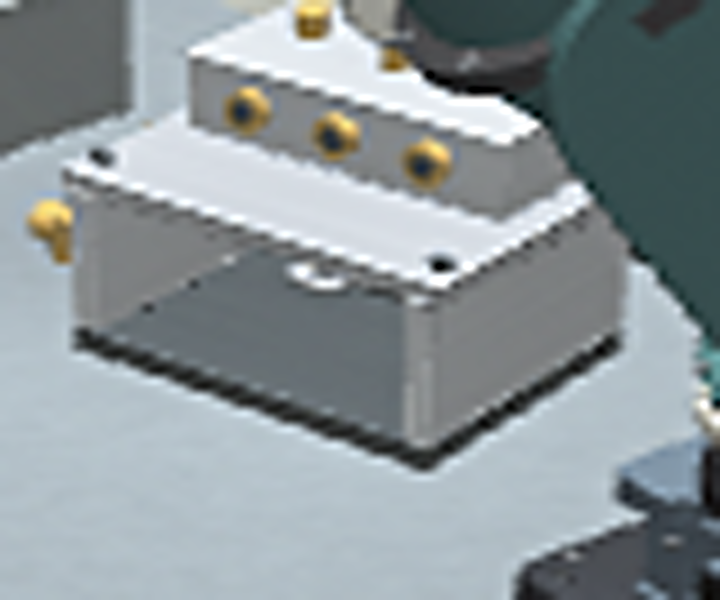

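The bay picture shows the eye as a light ring near side px (285,184). Measured against the manifold, its y is about -16 mm and the front bar's x about -35 mm. The grip is good: 21.7 mm gap at 40 N. Next I lift and carry the hook to the front of the bay.

Request:
servo_tool([
  [[0.1,0,0,-3,0],[0.1,0,0,-7,0],[0.1,-0.3,-3,-9.4,-2],[0.1,-1,-8,-9.4,-5],[0.1,-1.5,-13,-9.4,-8],[0.1,-2,-18,-9.4,-10],[0.1,-2.5,-23,-9.4,-12],[0.1,-3,-28,-9.4,-14],[0.1,-3.3,-33,-9.4,-15.6],[0.1,-3.64,-36.5,-9.4,-15.6],[0.1,-3.64,-38.2,-9.4,-15.6],[0.1,-3.64,-38.2,-9.4,-15.6]],
], newtons=50)

```text
time: 5.75
position: [0.4711, 0.0834, 0.16]
orientation: [0.997, 0.074, 0.0, 0.0]
force: [0.6, -0.2, -0.4]
finger_gap: 0.0216
grip_force: 50.0
```

Run:
```python
from h import *
s=get_obs(); print(s['time'],s['position'],s['orientation'],s['finger_gap'],s['force'],s['ft_torque'])
cal=eyes.get_calibration('wrist'); D=[];I=[]
for i in range(3):
    im,de=eyes.read_camera('wrist'); D.append(cloud(cal,de)); I.append(im)
W=np.nanmedian(D,0); im=np.mean(I,0).astype(np.uint8); np.savez('w2.npz',W=W,im=im)
cv2.imwrite('pics/w2.png',im[...,::-1])
x,y,z=W[...,0],W[...,1],W[...,2]
m=(abs(z-.094)<.004)&(x>.6)&(y>0); p=W[m]; r=cv2.minAreaRect((p[:,:2]*1000).astype(np.float32)); print(m.sum(),np.median(p[:,2]),r,cv2.boxPoints(r).round(1).tolist())
# front edge line
rows=[]
for yy in np.arange(.04,.22,.005):
    q=p[abs(p[:,1]-yy)<.0025]
    if len(q)>5: rows.append((yy,np.percentile(q[:,0],1)))
rows=np.array(rows); print(np.polyfit(rows[:,0],rows[:,1],1),rows.round(4).tolist())
P=s['position'][:2]; a=np.radians(8.4)
d=W[...,:2]-P; f=d@[np.cos(a),np.sin(a)]; l=d@[-np.sin(a),np.cos(a)]
m=(f>.03)&(f<.16)&(abs(l)<.015)&(z>.06)&(z<.15); print('tool',m.sum())
for lo in range(30,160,10):
    q=m&(f>lo/1e3)&(f<=(lo+10)/1e3)
    if q.any(): print(lo,q.sum(),np.median(l[q]).round(4),np.median(z[q]).round(4),f[q].max().round(4),z[q].max().round(4))
```

```text
5.75 [0.47113532 0.08343852 0.15995033] [9.97285322e-01 7.36341079e-02 6.20021330e-05 3.48620637e-05] 0.02160806075861358 [ 0.63461389 -0.17410546 -0.42583239] [-0.03340212  0.08786612 -0.07008393]
0 nan ((0.0, 0.0), (0.0, 0.0), 0.0) [[0.0, 0.0], [0.0, 0.0], [0.0, 0.0], [0.0, 0.0]]
  return _methods._mean(a, axis=axis, dtype=dtype,
  ret = ret.dtype.type(ret / rcount)
Traceback (most recent call last):
IndexError: too many indices for array: array is 1-dimensional, but 2 were indexed
```

View pics/w2.png

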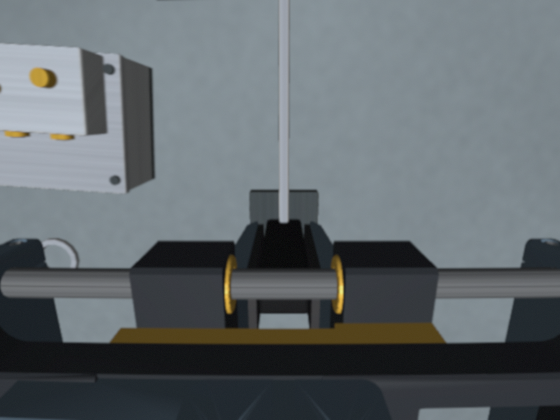

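The wrist view shows the small manifold on the left, and the rod held straight ahead at column 284, but the tip is out of frame. The large manifold is off the top, so I rise and go forward for one good measurement.

Request:
servo_tool([
  [[0.1,0,0,-5,0],[0.1,3,0,-10,0],[0.1,6,0,-14,0],[0.1,8,0,-14,0],[0.1,8,0,-14,0]],
])

```text
time: 6.52
position: [0.5503, 0.0939, 0.2987]
orientation: [0.997, 0.072, -0.001, 0.0]
force: [-0.6, -0.7, -2.5]
finger_gap: 0.022
grip_force: 50.0
```

Run:
```python
from h import *
s=get_obs(); print(s['time'],s['position'],s['orientation'],s['finger_gap'])
cal=eyes.get_calibration('wrist'); D=[];I=[]
for i in range(3):
    im,de=eyes.read_camera('wrist'); D.append(cloud(cal,de)); I.append(im)
W=np.nanmedian(D,0); im=np.mean(I,0).astype(np.uint8); np.savez('w3.npz',W=W,im=im)
cv2.imwrite('pics/w3.png',im[...,::-1])
x,y,z=W[...,0],W[...,1],W[...,2]
m=(abs(z-.094)<.005)&(x>.58)&(y>0); p=W[m]
print(m.sum(),np.median(p[:,2]))
r=cv2.minAreaRect((p[:,:2]*1000).astype(np.float32)); print(r,cv2.boxPoints(r).round(1).tolist())
rows=np.array([(yy,np.percentile(q[:,0],1)) for yy in np.arange(.03,.23,.005) for q in [p[abs(p[:,1]-yy)<.0025]] if len(q)>5])
print(rows.round(4).tolist())
a=np.arctan2(2*s['orientation'][0]*s['orientation'][1],s['orientation'][0]**2-s['orientation'][1]**2); print('yaw',np.degrees(a))
d=W[...,:2]-s['position'][:2]; f=d@[np.cos(a),np.sin(a)]; l=d@[-np.sin(a),np.cos(a)]; h=z-s['position'][2]
for lo in range(30,150,10):
    q=(f>lo/1e3)&(f<=(lo+10)/1e3)&(abs(l)<.02)&(h>-.075)&(h<-.01)
    if q.any(): print(lo,q.sum(),np.median(l[q]).round(4),np.median(h[q]).round(4),f[q].max().round(4),h[q].max().round(4))
```

```text
6.525 [0.55029378 0.09392508 0.29873532] [ 9.97373366e-01  7.24282149e-02 -7.19826739e-04  6.44408894e-05] 0.021988798579799004
11963 0.09565434190296013
((683.885986328125, 132.438232421875), (92.49122619628906, 191.4174041748047), 8.24657154083252) [[624.4000244140625, 220.5], [651.7999877929688, 31.100000381469727], [743.4000244140625, 44.400001525878906], [715.9000244140625, 233.8000030517578]]
[[0.035, 0.6525], [0.04, 0.6518], [0.045, 0.6514], [0.05, 0.651], [0.055, 0.65], [0.06, 0.649], [0.065, 0.6483], [0.07, 0.6475], [0.075, 0.6468], [0.08, 0.6457], [0.085, 0.6447], [0.09, 0.6439], [0.095, 0.643], [0.1, 0.6423], [0.105, 0.647], [0.11, 0.6782], [0.115, 0.6397], [0.12, 0.6392], [0.125, 0.6386], [0.13, 0.6377], [0.135, 0.6371], [0.14, 0.6363], [0.145, 0.6356], [0.15, 0.6349], [0.155, 0.6341], [0.16, 0.6334], [0.165, 0.6329], [0.17, 0.6321], [0.175, 0.6313], [0.18, 0.6306], [0.185, 0.6298], [0.19, 0.6291], [0.195, 0.6284], [0.2, 0.6279], [0.205, 0.6271], [0.21, 0.6264], [0.215, 0.6256], [0.22, 0.6262], [0.225, 0.6538]]
yaw 8.306937877585657
30 161 0.0003 -0.0433 0.04 -0.0418
40 169 0.0009 -0.0433 0.05 -0.0413
50 175 0.0003 -0.0433 0.06 -0.0417
60 173 0.0009 -0.0432 0.0696 -0.0416
70 184 0.0009 -0.0431 0.08 -0.0414
80 186 0.0003 -0.0431 0.0898 -0.0417
90 191 0.0009 -0.0431 0.1 -0.0416
100 203 0.0003 -0.0434 0.1099 -0.0418
110 225 0.0003 -0.0433 0.1199 -0.0416
120 247 0.0004 -0.0435 0.13 -0.0417
130 79 0.0009 -0.0433 0.1336 -0.0421
```

View pics/w3.png

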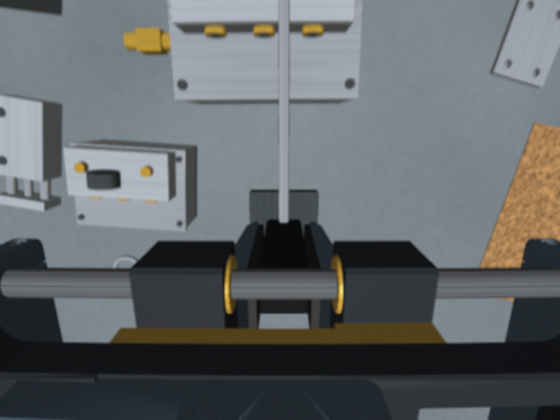

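The wrist view shows the large manifold's plate (front edge at row ~98, columns 177–358), with the rod over its middle. From the fit, the origin is about (0.698, 0.1345) with yaw 8.3°. The rod is straight in the hand. Now back off, lower, and check the tip in the side view.

Request:
servo_tool([
  [[0.1,-4,-0.43,0,0],[0.1,-7.3,-0.43,2,0],[0.1,-7.3,-0.43,7,0],[0.1,-7.3,-0.43,12,0],[0.1,-7.3,-0.43,17,0],[0.1,-7.3,-0.43,21,0],[0.1,-7.3,-0.43,22.7,0],[0.1,-7.3,-0.43,22.7,0]],
])

```text
time: 7.68
position: [0.4765, 0.0882, 0.0724]
orientation: [0.997, 0.073, -0.001, 0.0]
force: [0.6, -0.2, -2.1]
finger_gap: 0.0217
grip_force: 50.0
```

```bash
cat >> h.py <<'E'
A=np.radians(8.3);O=np.array([.698,.1345]);Rm=np.array([[np.cos(A),np.sin(A)],[-np.sin(A),np.cos(A)]])
def st():
    s=get_obs(); q=s['orientation']; a=np.arctan2(2*q[0]*q[1],q[0]**2-q[1]**2)
    p=s['position']; t=p[:2]+.14*np.array([np.cos(a),np.sin(a)])
    print('t',round(s['time'],2),'tip(man mm)',(Rm@(t-O)*1e3).round(1),'top z',round((p[2]-.0629+.036)*1e3,1),'yaw',np.degrees(a).round(2),'F man',(Rm@s['force'][:2]).round(2),s['force'][2].round(2),'M',s['ft_torque'].round(2),'gap',s['finger_gap'].round(4))
    return s
E
python3 - <<'E'
from h import *
st()
cal=eyes.get_calibration('side'); D=[];I=[]
for i in range(4):
    im,de=eyes.read_camera('side'); D.append(cloud(cal,de)); I.append(im)
W=np.nanmedian(D,0); im=np.mean(I,0).astype(np.uint8)
M=(W[...,:2]-O)@Rm.T*1e3; X,Y,Z=M[...,0],M[...,1],W[...,2]*1e3
m=(X>-150)&(X<10)&(abs(Y)<60)&(Z>18)&(Z<80)
for j,i in zip(*np.nonzero(m)): print((i,j),X[j,i].round(),Y[j,i].round(),Z[j,i].round(),im[j,i,1],end=' | ')
m=(X>-55)&(X<0)&(Y>70)&(Y<82)&(Z>20)&(Z<80); print('\ncheek Y',np.median(Y[m]),m.sum())
m=(X>-50)&(X<-10)&(abs(Y)<100)&(abs(Z-94)<5); print('plate y',np.percentile(Y[m],[1,99]),np.median(Z[m]))
cv2.imwrite('pics/s3.png',cv2.resize(im[140:240,240:350,::-1],None,fx=7,fy=6,interpolation=cv2.INTER_CUBIC))
E
```

```text
Traceback (most recent call last):
  File "h.py", line 24, in st
    print('t',round(s['time'],2),'tip(man mm)',(Rm@(t-O)*1e3).round(1),'top z',round((p[2]-.0629+.036)*1e3,1),'yaw',np.degrees(a).round(2),'F man',(Rm@s['force'][:2]).round(2),s['force'][2].round(2),'M',s['ft_torque'].round(2),'gap',s['finger_gap'].round(4))
                                                                                                                                                                                                                                         ^^^^^^^^^^^^^^^^^^^^^
AttributeError: 'float' object has no attribute 'round'
```

```bash
sed -i "s/s\['finger_gap'\].round(4)/round(s['finger_gap'],4)/" h.py
python3 - <<'E'
from h import *
st()
cal=eyes.get_calibration('side'); D=[];I=[]
for i in range(4):
    im,de=eyes.read_camera('side'); D.append(cloud(cal,de)); I.append(im)
W=np.nanmedian(D,0); im=np.mean(I,0).astype(np.uint8)
M=(W[...,:2]-O)@Rm.T*1e3; X,Y,Z=M[...,0],M[...,1],W[...,2]*1e3
m=(X>-150)&(X<10)&(abs(Y)<60)&(Z>18)&(Z<80)
for j,i in zip(*np.nonzero(m)): print((i,j),X[j,i].round(),Y[j,i].round(),Z[j,i].round(),im[j,i,1],end=' | ')
m=(X>-55)&(X<0)&(Y>70)&(Y<82)&(Z>20)&(Z<80); print('\ncheek Y',np.median(Y[m]),m.sum())
m=(X>-50)&(X<-10)&(abs(Y)<100)&(abs(Z-94)<5); print('plate y',np.percentile(Y[m],[1,99]),np.median(Z[m]))
cv2.imwrite('pics/s3.png',cv2.resize(im[140:240,240:350,::-1],None,fx=7,fy=6,interpolation=cv2.INTER_CUBIC))
E
```

```text
t 7.67 tip(man mm) [-85.9 -13.7] top z 45.5 yaw 8.36 F man [ 0.52 -0.29] -2.1 M [-0.02  0.07  0.  ] gap 0.0217
(np.int64(283), np.int64(183)) -31.0 -7.0 64.0 233 | (np.int64(284), np.int64(183)) -28.0 -9.0 63.0 189 | (np.int64(285), np.int64(183)) -21.0 -8.0 60.0 101 | (np.int64(282), np.int64(184)) -37.0 -7.0 62.0 153 | (np.int64(283), np.int64(184)) -38.0 -12.0 64.0 236 | (np.int64(284), np.int64(184)) -38.0 -17.0 66.0 181 | (np.int64(286), np.int64(184)) -2.0 2.0 45.0 102 | (np.int64(287), np.int64(184)) -28.0 -23.0 64.0 145 | (np.int64(283), np.int64(185)) -39.0 -13.0 61.0 104 | (np.int64(284), np.int64(185)) -40.0 -18.0 63.0 165 | (np.int64(285), np.int64(185)) -40.0 -23.0 64.0 234 | (np.int64(286), np.int64(185)) -36.0 -24.0 63.0 239 | (np.int64(287), np.int64(185)) -35.0 -28.0 64.0 219 | (np.int64(288), np.int64(185)) -29.0 -28.0 62.0 120 | (np.int64(289), np.int64(185)) -25.0 -29.0 60.0 85 | (np.int64(290), np.int64(185)) -14.0 -26.0 54.0 115 | (np.int64(285), np.int64(186)) -38.0 -21.0 59.0 88 | (np.int64(286), np.int64(186)) -37.0 -25.0 60.0 94 | (np.int64(287), np.int64(18
[... 1569 characters left out ...]
.0 29.0 139 | (np.int64(268), np.int64(202)) -125.0 -14.0 30.0 221 | (np.int64(269), np.int64(202)) -122.0 -16.0 30.0 181 | (np.int64(270), np.int64(202)) -117.0 -16.0 27.0 124 | (np.int64(266), np.int64(203)) -136.0 -14.0 31.0 215 | (np.int64(267), np.int64(203)) -135.0 -18.0 32.0 209 | (np.int64(268), np.int64(203)) -129.0 -17.0 29.0 126 | (np.int64(265), np.int64(204)) -142.0 -15.0 30.0 218 | (np.int64(266), np.int64(204)) -138.0 -16.0 29.0 161 | (np.int64(267), np.int64(204)) -135.0 -18.0 28.0 123 | (np.int64(264), np.int64(205)) -150.0 -17.0 31.0 200 | (np.int64(265), np.int64(205)) -143.0 -16.0 27.0 125 | 
cheek Y 78.43291896339592 6
plate y [-96.20212611  92.3006413 ] 95.2030474858337
```

View pics/s3.png

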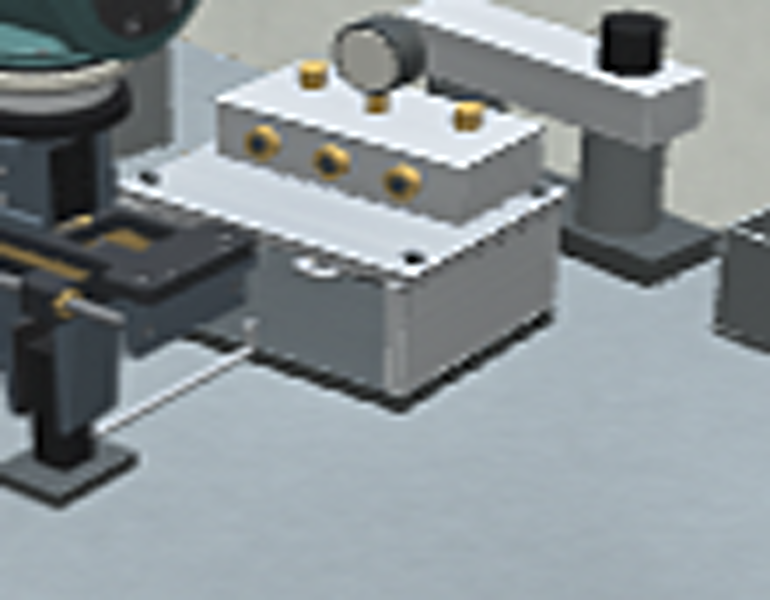

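The side view shows the hook tip at px (275.5,194), in front of the bay, and the eye ring at (285,184). Against the tip, the side camera reads about 2 mm low in y. That puts the hole's middle near x = -23, y = -15. I slide the tip in under the eye.

Request:
servo_tool([
  [[0.1,1.5,0.13,0,0],[0.1,3,0.13,0,0],[0.1,4.5,0.13,0,0],[0.1,5.5,0.13,0,0],[0.1,6.3,0.13,0,0],[0.1,6.3,0.13,0,0],[0.1,6.3,0.13,0,0]],
])

```text
time: 8.75
position: [0.5393, 0.0962, 0.0728]
orientation: [0.997, 0.073, -0.0, 0.0]
force: [-0.4, 0.4, -2.0]
finger_gap: 0.0217
grip_force: 50.0
```

```bash
python3 -c "
from h import *
st()"
```

```text
t 8.75 tip(man mm) [-22.6 -14.8] top z 45.9 yaw 8.37 F man [-0.35  0.44] -1.96 M [-0.03  0.   -0.  ] gap 0.0217
```

Request:
servo_tool([
  [[0.1,0,0,-0.5,0],[0.1,0,0,-0.9,0],[0.1,0,0,-1.05,0],[0.1,0,0,-1.15,0],[0.1,0,0,-1.25,0],[0.1,0,0,-1.25,0]],
])

```text
time: 9.5
position: [0.5398, 0.0962, 0.0854]
orientation: [0.997, 0.073, 0.0, -0.0]
force: [0.2, -0.1, -2.5]
finger_gap: 0.0218
grip_force: 50.0
```

```bash
python3 -c "
from h import *
st()"
```

```text
t 9.5 tip(man mm) [-22.1 -14.8] top z 58.5 yaw 8.37 F man [ 0.22 -0.11] -2.5 M [-0.03  0.04 -0.01] gap 0.0218
```

Request:
servo_tool([
  [[0.1,0,0,-0.1,0],[0.1,0,0,-0.2,0],[0.1,0,0,-0.3,0],[0.1,0,0,-0.3,0]],
])

```text
time: 10.0
position: [0.5398, 0.0962, 0.0885]
orientation: [0.997, 0.073, 0.0, -0.0]
force: [0.1, -0.4, -2.3]
finger_gap: 0.0222
grip_force: 50.0
```

```bash
python3 -c "
from h import *
st()"
```

```text
t 10.0 tip(man mm) [-22.  -14.9] top z 61.6 yaw 8.37 F man [ 0.06 -0.42] -2.31 M [0.04 0.04 0.  ] gap 0.0222
```

Request:
servo_tool([
  [[0.1,0,0,-0.15,0],[0.1,0,0,-0.3,0],[0.1,0,0,-0.45,0],[0.1,0,0,-0.55,0],[0.1,0,0,-0.55,0]],
])

```text
time: 10.62
position: [0.5398, 0.0963, 0.0941]
orientation: [0.997, 0.073, 0.0, -0.0]
force: [0.3, 0.2, -2.1]
finger_gap: 0.0218
grip_force: 50.0
```

Request:
servo_tool([
  [[0.1,0,0.1,0,0],[0.1,0,0.2,0,0],[0.1,0,0.3,0,0],[0.1,0,0.35,0,0],[0.1,0,0.35,0,0]],
])

```text
time: 11.25
position: [0.5403, 0.0927, 0.0939]
orientation: [0.997, 0.073, 0.0, -0.0]
force: [-0.8, 0.3, -2.5]
finger_gap: 0.0213
grip_force: 50.0
```

```bash
python3 -c "
from h import *
st()"
```

```text
t 11.25 tip(man mm) [-22.1 -18.4] top z 67.0 yaw 8.36 F man [-0.73  0.37] -2.47 M [ 0.01  0.03 -0.04] gap 0.0213
```

Request:
servo_tool([
  [[0.1,0,0.05,0,0],[0.1,0,0.1,0,0],[0.1,0,0.15,0,0],[0.1,0,0.15,0,0]],
])

```text
time: 11.75
position: [0.5405, 0.0914, 0.0939]
orientation: [0.997, 0.073, -0.0, -0.0]
force: [-0.6, 4.3, -3.6]
finger_gap: 0.022
grip_force: 50.0
```

```bash
python3 -c "
from h import *
st()"
```

```text
t 11.75 tip(man mm) [-22.1 -19.6] top z 67.0 yaw 8.39 F man [0.03 4.34] -3.56 M [0.84 0.14 0.61] gap 0.022
```

Contact on the right limb at y ≈ -19 (4.3 N sideways), while it was free at -15. So the tip is in the hole, with its middle near y = -16. Recentre and start drawing gently.

Request:
servo_tool([
  [[0.1,0,-0.35,0,0],[0.1,-0.3,-0.35,0,0],[0.1,-0.6,-0.35,0,0],[0.1,-0.9,-0.35,0,0],[0.1,-1.2,-0.35,0,0],[0.1,-1.5,-0.35,0,0],[0.1,-1.5,-0.35,0,0]],
])

```text
time: 12.62
position: [0.5256, 0.0926, 0.0942]
orientation: [0.997, 0.073, 0.001, -0.0]
force: [3.4, 0.3, -2.2]
finger_gap: 0.0218
grip_force: 50.0
```

```bash
python3 -c "
from h import *
st()"
```

```text
t 12.62 tip(man mm) [-36.6 -16.5] top z 67.3 yaw 8.36 F man [ 3.45 -0.24] -2.23 M [ 0.09 -0.64 -0.02] gap 0.0218
```

Request:
servo_tool([
  [[0.1,-0.3,0,0,0],[0.1,-0.6,0,0,0],[0.1,-0.9,0,0,0],[0.1,-1.2,0,0,0],[0.1,-1.5,0,0,0],[0.1,-1.8,0,0,0],[0.1,-2.1,0,0,0],[0.1,-2.4,0,0,0],[0.1,-2.7,0,0,0],[0.1,-3.0,0,0,0],[0.1,-3.2,0,0,0],[0.1,-3.2,0,0,0]],
])

```text
time: 14.12
position: [0.494, 0.0879, 0.0942]
orientation: [0.997, 0.073, 0.001, -0.0]
force: [3.7, 0.3, -2.0]
finger_gap: 0.0217
grip_force: 50.0
```

```bash
python3 -c "
from h import *
st()"
```

```text
t 14.12 tip(man mm) [-68.6 -16.5] top z 67.3 yaw 8.35 F man [ 3.71 -0.27] -1.98 M [-0.01 -0.83 -0.1 ] gap 0.0217
```

Still at the drag force; now millimetre steps towards the stop.

Request:
servo_tool([
  [[0.1,-0.1,0,0,0],[0.1,-0.2,0,0,0],[0.1,-0.3,0,0,0],[0.1,-0.4,0,0,0],[0.1,-0.4,0,0,0]],
])

```text
time: 14.75
position: [0.49, 0.0873, 0.0942]
orientation: [0.997, 0.073, 0.0, -0.0]
force: [4.5, 0.2, -1.2]
finger_gap: 0.0216
grip_force: 50.0
```

Request:
servo_tool([
  [[0.1,-0.05,0,0,0],[0.1,-0.1,0,0,0],[0.1,-0.1,0,0,0]],
])

```text
time: 15.12
position: [0.489, 0.0872, 0.0941]
orientation: [0.997, 0.073, 0.0, -0.0]
force: [5.6, -0.6, -1.4]
finger_gap: 0.0217
grip_force: 50.0
```

Request:
servo_tool([
  [[0.1,-0.05,0,0,0],[0.1,-0.1,0,0,0],[0.1,-0.1,0,0,0]],
])

```text
time: 15.5
position: [0.4879, 0.0871, 0.0941]
orientation: [0.997, 0.073, 0.0, -0.0]
force: [5.6, 0.1, -2.0]
finger_gap: 0.0215
grip_force: 50.0
```

Request:
servo_tool([
  [[0.1,-0.05,0,0,0],[0.1,-0.08,0,0,0],[0.1,-0.08,0,0,0]],
])

```text
time: 15.88
position: [0.4875, 0.087, 0.0942]
orientation: [0.997, 0.073, 0.001, -0.0]
force: [7.5, -0.7, -3.0]
finger_gap: 0.0219
grip_force: 50.0
```

Request:
servo_tool([
  [[0.1,-0.05,0,0,0],[0.1,-0.08,0,0,0],[0.1,-0.08,0,0,0]],
])

```text
time: 16.25
position: [0.4872, 0.0869, 0.0943]
orientation: [0.997, 0.073, 0.001, -0.0]
force: [10.8, 0.2, -5.8]
finger_gap: 0.0217
grip_force: 50.0
```

```bash
python3 -c "
from h import *
st()"
```

```text
t 16.25 tip(man mm) [-75.4 -16.5] top z 67.4 yaw 8.36 F man [10.67 -1.39] -5.78 M [ 0.03 -1.75 -0.16] gap 0.0217
```

Hard stop: the force rises to 10.7 N with almost no further travel, about 50 mm from the fully-in position. I ease the tip to the middle of the hole and lower it out.

Request:
servo_tool([
  [[0.1,0.2,0,0,0],[0.1,0.45,0,0,0],[0.1,0.7,0,0,0],[0.1,0.7,0,0,0]],
])

```text
time: 16.75
position: [0.4927, 0.0878, 0.0938]
orientation: [0.997, 0.073, -0.0, 0.0]
force: [0.3, -1.2, -2.5]
finger_gap: 0.0218
grip_force: 50.0
```

```bash
python3 -c "
from h import *
st()"
```

```text
t 16.75 tip(man mm) [-69.9 -16.4] top z 66.9 yaw 8.37 F man [ 0.09 -1.24] -2.5 M [0.02 0.03 0.02] gap 0.0218
```

Request:
servo_tool([
  [[0.1,0,0,0.5,0],[0.1,0,0,1.0,0],[0.1,0,0,1.5,0],[0.1,0,0,2.1,0],[0.1,0,0,2.1,0],[0.1,-1,0,2.1,0],[0.1,-2.5,0,2.1,0],[0.1,-3.5,0,2.1,0],[0.1,-4.5,0,2.1,0],[0.1,-5,0,2.1,0],[0.1,-5,0,2.1,0]],
])

```text
time: 18.12
position: [0.4433, 0.0805, 0.073]
orientation: [0.997, 0.073, 0.0, -0.0]
force: [-0.4, -0.1, -2.2]
finger_gap: 0.0215
grip_force: 50.0
```

Run:
```python
from h import *
s=st(); print(s['joint_pos'].round(2) if hasattr(s['joint_pos'],'round') else s['joint_pos'])
cal=eyes.get_calibration('side'); D=[];I=[]
for i in range(3):
    im,de=eyes.read_camera('side'); D.append(cloud(cal,de)); I.append(im)
W=np.nanmedian(D,0); im=np.mean(I,0).astype(np.uint8)
M=(W[...,:2]-O)@Rm.T*1e3; X,Y,Z=M[...,0],M[...,1]+2,W[...,2]*1e3
m=(X>-100)&(X<10)&(abs(Y)<60)&(Z>50)&(Z<75)
for j,i in zip(*np.nonzero(m)): print((int(i),int(j)),X[j,i].round(),Y[j,i].round(),Z[j,i].round(),end=' | ')
cv2.imwrite('pics/s4.png',cv2.resize(im[140:240,240:350,::-1],None,fx=7,fy=6,interpolation=cv2.INTER_CUBIC))
```

```text
t 18.12 tip(man mm) [-119.8  -16.5] top z 46.1 yaw 8.37 F man [-0.4  -0.08] -2.16 M [-0.02 -0.07  0.04] gap 0.0215
[0.13 0.28 2.28 0.   0.58 1.55]
(281, 182) -37.0 -0.0 69.0 | (282, 182) -34.0 -3.0 68.0 | (280, 183) -46.0 -3.0 69.0 | (281, 183) -45.0 -6.0 70.0 | (282, 183) -45.0 -11.0 71.0 | (283, 183) -41.0 -13.0 70.0 | (284, 183) -38.0 -15.0 69.0 | (285, 183) -37.0 -18.0 70.0 | (278, 184) -58.0 -3.0 70.0 | (279, 184) -55.0 -6.0 70.0 | (280, 184) -56.0 -11.0 72.0 | (281, 184) -51.0 -11.0 70.0 | (282, 184) -52.0 -16.0 72.0 | (283, 184) -44.0 -15.0 68.0 | (284, 184) -44.0 -20.0 70.0 | (285, 184) -42.0 -23.0 70.0 | (286, 184) -41.0 -26.0 71.0 | (287, 184) -36.0 -27.0 69.0 | (278, 185) -59.0 -4.0 67.0 | (279, 185) -61.0 -10.0 69.0 | (280, 185) -59.0 -13.0 70.0 | (281, 185) -60.0 -18.0 72.0 | (282, 185) -56.0 -20.0 71.0 | (283, 185) -53.0 -22.0 70.0 | (284, 185) -53.0 -26.0 71.0 | (285, 185) -49.0 -28.0 71.0 | (286, 185) -44.0 -28.0 68.0 | (287, 185) -36.0 -27.0 64.0 | (288, 185) -30.0 -27.0 62.0 | (289, 185) -23.0 -26.0 59.0 | (290, 185) -19.0 -27.0 58.0 | (277, 186) -63.0 -2.0 64.0 | (
[... 937 characters left out ...]
3.0 57.0 | (281, 188) -66.0 -23.0 64.0 | (282, 188) -61.0 -24.0 62.0 | (283, 188) -61.0 -29.0 64.0 | (284, 188) -52.0 -26.0 59.0 | (285, 188) -47.0 -26.0 57.0 | (286, 188) -41.0 -26.0 54.0 | (275, 189) -83.0 -10.0 63.0 | (276, 189) -83.0 -15.0 65.0 | (277, 189) -82.0 -18.0 65.0 | (278, 189) -80.0 -21.0 65.0 | (279, 189) -77.0 -23.0 65.0 | (280, 189) -76.0 -26.0 65.0 | (281, 189) -70.0 -27.0 63.0 | (282, 189) -67.0 -28.0 62.0 | (283, 189) -58.0 -26.0 58.0 | (284, 189) -56.0 -29.0 58.0 | (285, 189) -47.0 -26.0 53.0 | (276, 190) -83.0 -14.0 60.0 | (277, 190) -85.0 -20.0 63.0 | (278, 190) -81.0 -22.0 62.0 | (279, 190) -80.0 -26.0 63.0 | (280, 190) -77.0 -27.0 62.0 | (283, 190) -58.0 -26.0 53.0 |
```

View pics/s4.png

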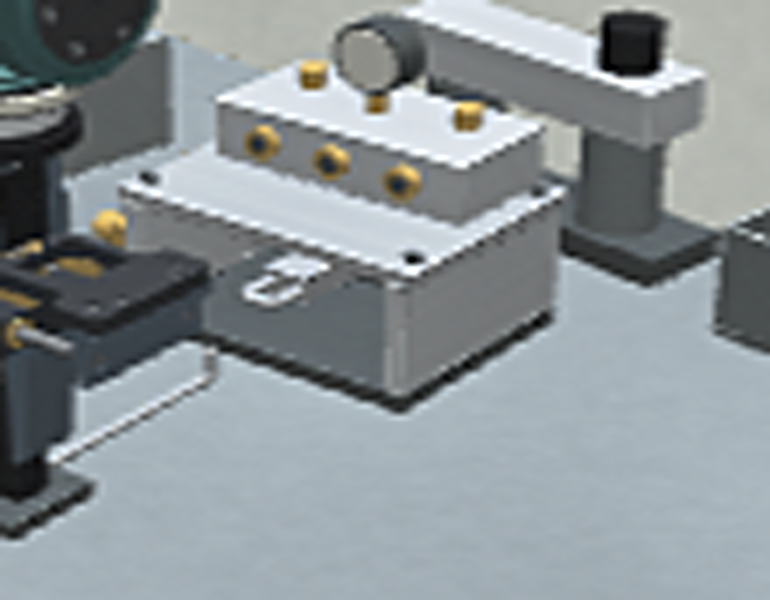

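The side view shows the eye ring fully out in front of the bay (px (279,188), front bar about x = -80) and the hook free at (270,200). I carry it back to its old spot on the mat.

Request:
servo_tool([
  [[0.1,0,0,-4,0],[0.1,0,0,-8.5,0],[0.1,-0.3,4,-8.5,2],[0.1,-0.8,9,-8.5,4],[0.1,-1.3,14,-8.5,7],[0.1,-1.8,19,-8.5,9],[0.1,-2.4,24,-8.5,11],[0.1,-3,29,-8.5,13],[0.1,-3.5,34,-8.5,15],[0.1,-4,37,-8.5,15.6],[0.1,-4,37.9,-8.5,15.6],[0.1,-4,37.9,-8.5,15.6]],
])

```text
time: 19.77
position: [0.459, -0.3, 0.1577]
orientation: [0.998, -0.063, -0.0, -0.0]
force: [1.0, 0.9, -1.8]
finger_gap: 0.0219
grip_force: 50.0
```

```bash
python3 -c "
from h import *
s=st();print(s['position'])
cal,im,W=look('wrist');x,y,z=W[...,0],W[...,1],W[...,2];i=im.astype(int)
m=(i[...,0]-i[...,2]>25)&(abs(z-.003)<.008);p=W[m];print(m.sum(),np.percentile(p,[1,99],axis=0).round(3).tolist())
cv2.imwrite('pics/w5.png',im[...,::-1])"
```

```text
t 19.77 tip(man mm) [-164.3 -433. ] top z 130.8 yaw -7.25 F man [1.13 0.72] -1.83 M [ 0.01  0.04 -0.03] gap 0.0219
[ 0.45904123 -0.30004692  0.15773727]
38641 [[0.416, -0.389, 0.002], [0.63, -0.221, 0.006]]
```

View pics/w5.png

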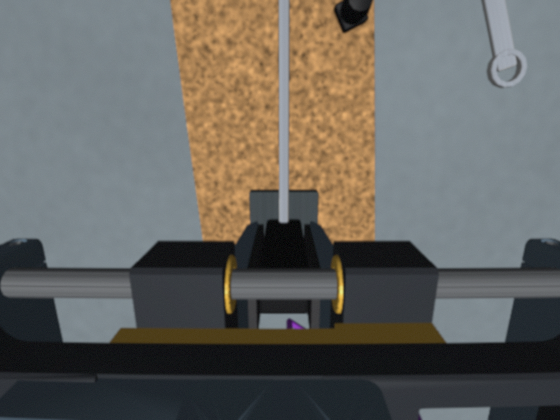

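The foot is over the mat, with margin on both sides (mat columns ~185–375, foot 250–318). The silencer stands clear at (352,12). Lowering.

Request:
servo_tool([
  [[0.1,0,0,4,0],[0.1,0,0,7.5,0],[0.1,0,0,8.7,0],[0.1,0,0,9.05,0],[0.1,0,0,9.15,0],[0.1,0,0,9.15,0]],
])

```text
time: 20.58
position: [0.4595, -0.3005, 0.0674]
orientation: [0.998, -0.063, 0.001, 0.0]
force: [0.5, 0.5, -2.5]
finger_gap: 0.0216
grip_force: 50.0
```

Request:
servo_tool([
  [[0.1,0,0,0.06,0],[0.1,0,0,0.12,0],[0.1,0,0,0.12,0]],
])

```text
time: 20.95
position: [0.4592, -0.3004, 0.0657]
orientation: [0.998, -0.063, 0.0, 0.0]
force: [-3.0, 1.2, 5.8]
finger_gap: 0.0216
grip_force: 50.0
```

Contact with the mat (force changed from -2.5 to +5.8 N). Opening, then lifting away.

Request:
servo_tool([
  [[0.3,0,0,-0.05,0],[0.5,0,0,-0.05,0],[0.8,0,0,-0.05,0],[0.8,0,0,-0.05,0],[0.8,0,0,-0.05,0],[0.8,0,0,-0.05,0],[0.8,0,0,-0.05,0],[0.8,0,0,-0.05,0]],
])

```text
time: 21.95
position: [0.459, -0.3002, 0.0657]
orientation: [0.998, -0.063, -0.0, -0.0]
force: [0.3, -0.9, -0.9]
finger_gap: 0.073
grip_force: 0.0
```

Request:
servo_tool([
  [[0.8,0,0,-2,0],[0.8,0,0,-6,0],[0.8,0,0,-11,0],[0.8,0,0,-17,0],[0.8,0,0,-17,0],[0.8,0,0,-17,0]],
])

```text
time: 22.7
position: [0.4589, -0.3001, 0.2366]
orientation: [0.998, -0.063, 0.0, 0.0]
force: [-1.0, 0.6, -0.7]
finger_gap: 0.0731
grip_force: 0.0
```

Run:
```python
from h import *
s=st();print(s['position'])
cal,im,W=look('wrist')
reg=(W[...,0]>.40)&(W[...,0]<.62)&(W[...,1]<-.25)&(W[...,1]>-.36)
p=W[reg&(abs(W[...,2]-.088)<.006)]; print('top',len(p),cv2.minAreaRect((p[:,:2]*1000).astype(np.float32)),np.median(p[:,2]))
p=W[reg&(abs(W[...,2]-.013)<.004)&(np.hypot(W[...,0]-.459,W[...,1]+.301)<.05)]; print('foot',len(p),cv2.minAreaRect((p[:,:2]*1000).astype(np.float32)))
i=im.astype(int); m=(i[...,0]-i[...,2]>25)&(abs(W[...,2]-.003)<.006)&(W[...,0]>.36);p=W[m]; r=cv2.minAreaRect((p[:,:2]*1000).astype(np.float32)); print('mat',r,cv2.boxPoints(r).round().tolist())
cv2.imwrite('pics/w6.png',im[...,::-1])
c2,i2,W2=look('side'); M=(W2[...,:2]-O)@Rm.T*1e3
m=(M[...,0]>-100)&(M[...,0]<-70)&(abs(M[...,1])<60)&(W2[...,2]>.055)&(W2[...,2]<.07); print('eye front',m.sum(),np.sort(M[m][:,0])[:6])
```

```text
t 22.7 tip(man mm) [-164.5 -433. ] top z 209.7 yaw -7.23 F man [-0.93  0.7 ] -0.66 M [0.04 0.01 0.01] gap 0.0731
[ 0.45885654 -0.30013558  0.23657314]
top 565 ((459.01708984375, -299.48406982421875), (21.783039093017578, 22.32383155822754), 82.92539978027344) 0.08877416967143625
foot 990 ((459.0223388671875, -299.7089538574219), (43.529388427734375, 55.674869537353516), 82.4541015625)
mat ((529.4908447265625, -304.9295654296875), (171.62342834472656, 257.4168701171875), 86.50489044189453) [[396.0, -383.0], [653.0, -398.0], [663.0, -227.0], [406.0, -211.0]]
eye front 15 [-86.71636897 -84.85727626 -83.36527051 -83.01036174 -80.80725574
 -80.77745171]
```

View pics/w6.png

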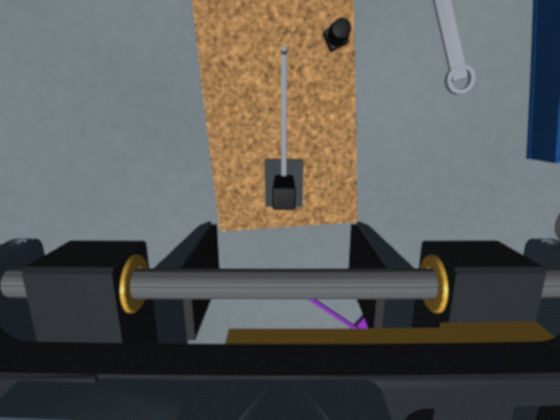

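The hook stands upright with its foot wholly on the mat (foot centre about (284,183)). The robot is clear of everything and the slide is out.

```bash
python3 -c "
from h import *
print(workorder.close_job())"
```

```text
the job is handed in; nothing more can be done
None
```

The job is handed in: the slide is drawn out to its stop (about 11 N peak at the wrist), and the hook tool stands upright with its foot wholly on the mat; it took about 23 s, and no verdict came back.

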